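Open a push-and-turn medicine bottle one-handed in the counter holder

ROBOT

A 6-joint arm with a two-finger parallel gripper is mounted at the origin on the work surface. World frame = base frame: x ahead of the robot, y to its left, z up, the work surface at z = 0. Lengths are in mm, angles in rad, forces in N, time in s.
With the tool pointing down it reaches from about 350 to 775 mm from the base axis. Payload 7.3 kg.
Tool frame: the origin (TCP) lies at the very end of the fingers, on their centre line; the grasp point (between the pads) lies 19 mm behind it; z points along the fingers, y is the line along which they close (so a half turn about z gives the same grasp; the last joint's range is limited). The gripper opens to 92 mm and grips with 3 to 60 N. Pads are 19 mm wide; open, the fingers measure 130 mm over their backs; the gripper's body (75 mm by 190 mm) begins 47 mm behind the grasp point.
Start: joints at [0.96, 0.342, 1.524, -0, 1.275, -0.146], TCP at [235.317, 469.33, 226.741] pointing down, gripper open.
Joint ranges: [-2.53, 2.53], [-0.77, 2.02], [0.04, 2.7], [-1, 4.14], [0.28, 2.66], [-3.11, 3.11]. Speed limits (rad/s): [2.57, 2.57, 3.14, 3.14, 3.14, 3.14].

INTERFACE

Orientations are given as [roll, pitch, yaw] about the fixed x, y, z axes, in that order (R = Rz(yaw) Ry(pitch) Rx(roll)).
In Python, from plant import bot gives the robot as it stands.
- The arm moves only by the tool send_rows, never from a script. Its argument "rows" is a list of rows, each an object of numbers: "x", "y", "z": the shift along the tool's x, y, z in units of 0.2 m (1.0 is 0.2 m); "ax", "ay", "az": the turn, a rotation vector about the tool's x, y, z in units of 60 degrees (1.0 is 60 degrees); "jaw": the opening, from -1 (shut) to 1 (fully open), so that 0 is half open. In form: [{"x": .., "y": .., "z": .., "ax": .., "ay": .., "az": .., "jaw": ..}, ...]. A call has exactly 10 rows; each row is the pose to reach, as a shift and turn from the pose commanded when the call began, along the tool's axes at that moment; what a row does not reach only later rows make up. A row lasts 1/8 s, in which the tool goes at most 62.5 mm and 10.7 degrees, less where a joint would pass 70% of its speed; a pose out of reach is approached as far as the arm can. A call with a number of a shift or a turn outside -1 to 1 is refused whole. A call with a gripper value outside its range is refused whole. The fingers move at their own pace and stop on an object; the grip force is fixed at half the most. Time passes only in rows, so rows that repeat a pose let the fingers close, or fill a call up. It gives the time, the measured TCP pose, the force, the opening and the grip force at its end, in the units of the state.
- bot.get_obs(): the state, without advancing time (a new reading comes with each control period).
- bot.capture(name): name is "scene" or "top" or "wrist"; returns (picture, depth): 420x560x3 uint8, red, green, blue; 420x560 float32, mm along the optical axis (not along the pixel's ray), 0 where there is no reading.
- bot.camera_model(name): a dict with "vertical_fov" (degrees; the focal length in pixels is half the picture's height over the tangent of half this angle, whatever the lens; pixels are square), "cx", "cy" (the principal point, pixels), "R" (3x3) and "t" (3): a world point X has camera coordinates R X + t; the wrist camera has in their place "T_tool_cam" (4x4, takes a point from camera to tool coordinates, whose origin is the TCP and whose axes are the flange's). Camera axes: x right, y down, z forward; pixel columns grow to the right and rows downward; lengths in mm; the calibration is good to about 2 mm. The wrist camera is an equidistant fisheye: a pixel r from the principal point sees the ray r / f radians off the axis. A picture is of the moment at which its call begins: read the wrist's pose just before it. camera_model takes no time and is no camera call.
- bot.close_job(): hands the job in; it is judged then, once.
The state is a dict: "time": time; "joint_positions": joint angles; "dq": joint speeds; "tau": joint torques, N m; "tool_pos": TCP position; "tcp_rot": TCP orientation; "contact_force": force on the tool from outside, world axes, zero at the start; "moment": the same for the moment, N m; "grip_width": finger opening in mm; "finger_force": force on a finger pad.
Only numpy, scipy, OpenCV 4.12 (cv2) and the standard library are available. Lean on these libraries where they do the work, as an engineer would, in place of code of your own. Each camera call takes 0.05 s, during which the arm holds its last target. There are 200 camera calls.

TASK

Stand the square amber bottle, still capped, fully home in the holder on the counter, then press its safety cap down, twist it free anticlockwise and lift it off. Finish while still holding the cap in the gripper, level and straight above the open bottle with about 5 cm of clear air between them, and do not let go. Keep the bottle upright and leave everything else on the counter where it stands.

Things in the scene. Friction and masses are not known exactly. Their poses are not given: they have to be found in the camera images.
- bottle: the only square bottle: amber, blank white label, ribbed black cap. Body 62 mm square, 84 mm tall, shoulder to 90 mm, round neck 35 mm across with its rim 120 mm above the base (132 mm to the top of the cap). About 0.25 kg. Origin: centre of its underside; z up; x, y square to its flat sides. Starts standing upright; can be lifted by its locked cap.
- cap: the round black ribbed push-and-turn cap, 54 mm across, 30 mm tall. Origin: centre of its open underside; z up; locked, this is 102 mm above the bottle's underside (12 mm clear of the shoulder). Held in notches by inner tabs and a spring until pressed down, kept down and turned anticlockwise seen from above; pulled up or turned without pressing it stays locked.
- cap_disc (a joint): the spring disc in the cap, in m: 0 locked, 0.0065 pressed to its firm stop, negative when the cap is off. Pressing takes 5 N at first, 12 N at the stop; the tabs clear after 5 mm. Kept down, the cap comes free when turned 45 to 75 degrees (60 is best; a stop at about 80; the bottle itself gives 3 degrees in the holder); lifted straight up at that angle it is clear of the neck after 20 mm.
- bottle_mouth (a point): centre of the bottle's round mouth, at the rim, 120 mm above its underside; z up. Covered by the cap at first.
- holder: the bottle holder fixed to the counter: square aluminium plate 104 mm wide, 8 mm thick, with a square grey cup open at the top, 66 mm inside, 5 mm walls straight to 50 mm above the counter, flared lip on to 62 mm. It keeps the bottle from turning; any of four ways round fits. Origin: centre of the plate's underside, on the counter; z up; x, y square to the walls.
- holder_floor (a point): centre of the floor inside the holder's cup, 8 mm above the counter, where the bottle's underside rests when fully home; axes as the holder's.
- round_bottle: bystander: round amber bottle with a black cap, 72 mm across, 118 mm tall; origin at the centre of its underside
- white_bottle: bystander: round white plastic bottle, 54 mm across, 125 mm tall; origin at the centre of its underside
- vial: bystander: small orange-amber dispensing vial with white lid, 35 mm across, 63 mm tall; origin at the centre of its underside
- pill_cutter: bystander: white tablet cutter with clear lid, 75 by 36 by 23 mm, long along x; origin at the centre of its underside
- counting_tray: bystander: shallow tablet counting tray, 150 by 200 by 25 mm, long along y; origin at the centre of its underside
- spatula: bystander: flat blue counting spatula lying on the counter, about 170 mm long along its x, 28 mm wide, 6 mm thick; origin near its middle, at the underside
- tub: bystander: lidded clear plastic tub, 138 by 178 by 63 mm, long along y; origin at the centre of its underside
- carton: bystander: white medicine carton standing on end, 45 by 70 by 105 mm; origin at the centre of its underside
There are look-alikes about, which are no part of the job. What is meant by the cap is not green, and is the smaller of those in its own colour. What is shaped like the bottle but yellow is not meant.

How it is judged (in metres and radians):
On the way:
1. the bottle stands fully home in the holder with its cap still locked on (x of bottle in the frame of holder_floor between -0.004 and 0.004 m and y of bottle in the frame of holder_floor between -0.004 and 0.004 m and z of bottle in the frame of holder_floor below 0.003 m and angle between bottle's own z axis and vertical below 0.06 rad and z of cap in the frame of bottle below 0.1035 m and angle between the x axis of cap and the x axis of bottle, either way round below 0.2 rad and angle between cap's own z axis and vertical below 0.1 rad), for 0.2 s.
At the end, for the whole second after the job is handed in: Bottle home and upright in the holder (4 mm of centre, 3 mm of floor, tilt under 0.06 rad). Cap gripped in the fingers (over 1 N), still, level within 0.2 rad, its underside 25 to 90 mm above the rim and within 20 mm of straight above it, not touching the bottle; robot off the bottle (x of bottle in the frame of holder_floor between -0.004 and 0.004 m and y of bottle in the frame of holder_floor between -0.004 and 0.004 m and z of bottle in the frame of holder_floor below 0.003 m and angle between bottle's own z axis and vertical below 0.06 rad and z of cap in the frame of bottle_mouth between 0.025 and 0.09 m and horizontal distance between cap and bottle_mouth below 0.02 m and angle between cap's own z axis and vertical below 0.2 rad and contact force between cap and the fingers above 1 N and contact force between cap and bottle below 0.05 N and linear speed of each of cap, bottle below 0.02 m/s and contact force between bottle and the arm below 0.1 N and contact force between bottle and the fingers below 0.1 N); the arm keeps its last pose, push and grip.
It fails at once if the bottle is tipped more than 0.5 rad (angle between bottle's own z axis and vertical above 0.5 rad).
It fails at once if the cap is forced round past its notches without being pressed down (angle between the x axis of cap and the x axis of bottle, either way round between 0.25 and 0.55 rad and value of joint cap_disc below 0.0035 m and z of cap in the frame of bottle below 0.106 m).
It fails at once if a bystander on the counter is shifted more than 25 mm or tipped over (distance of any of round_bottle, white_bottle, vial, pill_cutter, counting_tray, spatula, tub, carton from where it was at the start of the episode above 0.025 m or angle between any of round_bottle, white_bottle, vial, pill_cutter, counting_tray, spatula, tub, carton's own z axis and vertical above 0.5 rad).
It also fails if it takes over 45 s, if anything falls off the work surface, if the arm or the gripper's body presses on something with over 40 N, if the wrist force passes 120 N, or if a joint passes its speed limit or range.

## Working session

There is one attempt and no reset: what is moved stays moved. The work goes in short steps, Python scripts to look and compute and a tool call to move; the robot and the scene stay as the last step left them, time stands still between calls to the robot, and variables do not carry over. Pictures are saved under pics/ and viewed, at most 10 in all, crops included, and the job is handed in when it is done.

Besides the shell and the picture viewer there is one more tool, called after "Emit:" as name(argument=value, ...), one argument or row to a line, values as JSON. send_rows: Moves the arm, as the interface text tells. Its arguments: {"type":"object","properties":{"rows":{"type":"array","items":{"type":"object","properties":{"x":{"type":"number","minimum":-1,"maximum":1},"y":{"type":"number","minimum":-1,"maximum":1},"z":{"type":"number","minimum":-1,"maximum":1},"ax":{"type":"number","minimum":-1,"maximum":1},"ay":{"type":"number","minimum":-1,"maximum":1},"az":{"type":"number","minimum":-1,"maximum":1},"jaw":{"type":"number"}}}}},"required":["rows"]}

```bash
mkdir -p pics
cat > h.py <<'E'
from plant import bot
import numpy as np, cv2
from scipy.spatial.transform import Rotation as Ro
def world(name,d):
    m=bot.camera_model(name);h,w=d.shape;f=h/2/np.tan(np.radians(m["vertical_fov"])/2)
    v,u=np.mgrid[:h,:w]; P=np.stack([(u-m["cx"])/f*d,(v-m["cy"])/f*d,d],-1)
    return (P-np.array(m["t"]))@np.array(m["R"])
E
python3 - <<'E'
from h import *
o=bot.get_obs();print(o)
for n in("scene","top"):
    p,d=bot.capture(n);np.savez(n,p=p,d=d);cv2.imwrite(f"pics/{n}.png",cv2.cvtColor(p,cv2.COLOR_RGB2BGR));m=bot.camera_model(n);print(m)
E
```

```text
{'time': 0.0, 'joint_positions': array([ 9.60016595e-01,  3.42736001e-01,  1.52504660e+00, -1.03556922e-05,
        1.27542496e+00, -1.45976029e-01]), 'dq': array([-0.00036356,  0.00057725,  0.00217997, -0.00084358, -0.00038869,
       -0.00147655]), 'tau': array([ 5.19880396e-04, -4.31249607e+01, -2.44216543e+01,  7.18782982e-02,
        5.59766893e-02, -1.18896996e-04]), 'tool_pos': array([235.05222004, 468.96056742, 226.02776643]), 'tcp_rot': array([-3.13999348e+00, -2.25104138e-04,  2.67679179e+00]), 'contact_force': array([ 0.64245429, -0.02276758,  0.14860491]), 'moment': array([0.00527187, 0.0033559 , 0.02308211]), 'finger_force': 0.0, 'grip_width': 91.81715760188389}
{'vertical_fov': 52.523544319653226, 'cx': 281.23842053647843, 'cy': 211.504521138004, 'R': array([[ 3.02980663e-02,  9.99540891e-01, -1.88100888e-04],
       [ 7.78003773e-01, -2.37009833e-02, -6.27812387e-01],
       [-6.27528610e-01,  1.88751581e-02, -7.78364678e-01]]), 't': array([ -28.00700959, -357.40151636, 1577.65886799])}
{'vertical_fov': 42.58552065045746, 'cx': 271.31456192470273, 'cy': 212.76909527325722, 'R': array([[-0.01821264, -0.99967604, -0.01777944],
       [-0.9978993 ,  0.01928026, -0.0618487 ],
       [ 0.06217145,  0.01661567, -0.99792717]]), 't': array([  22.88409397,  543.05458766, 1529.96626514])}
```

View pics/scene.png

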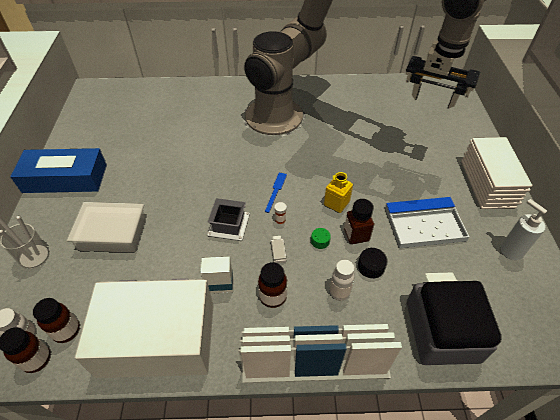

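View pics/top.png

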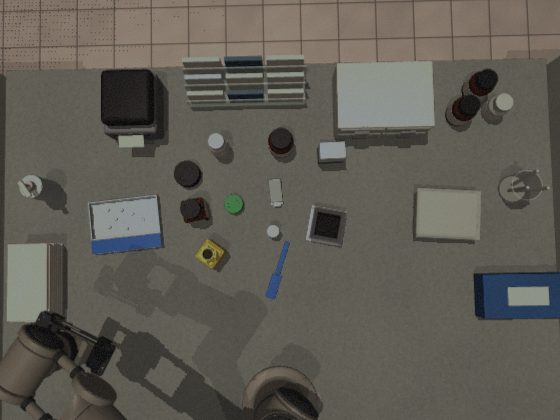

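The scene shows the bottle at top-view (194,209), with the yellow look-alike at (210,253), big black lid at (187,174), green lid at (233,204), and the holder at (326,226).

Run:
```python
from h import *
for n,bx,hx in(("top",(170,185,220,235),(295,195,360,255)),("scene",(335,190,385,250),(195,190,260,245))):
    z=np.load(n+".npz");W=world(n,z["d"]);
    def sel(b):
        u0,v0,u1,v1=b;P=W[v0:v1,u0:u1].reshape(-1,3);c=z["p"][v0:v1,u0:u1].reshape(-1,3).astype(int);ok=z["d"][v0:v1,u0:u1].ravel()>0;return P[ok],c[ok]
    P,c=sel(bx)
    for lo,hi in((124,142),(80,96)):
        q=P[(P[:,2]>lo)&(P[:,2]<hi)&(abs(P[:,0]-np.median(P[:,0]))<80)]
        if len(q)>8:print(n,"bottle",lo,len(q),np.median(q[:,2]),q.mean(0).round(1),"rect",cv2.minAreaRect(q[:,:2].astype(np.float32)))
    P,c=sel(hx)
    for lo,hi in((55,70),(40,70),(4,14)):
        q=P[(P[:,2]>lo)&(P[:,2]<hi)]
        if len(q)>8:print(n,"holder",lo,len(q),np.median(q[:,2]),"rect",cv2.minAreaRect(q[:,:2].astype(np.float32)))
p=np.load("top.npz")["p"]
a=cv2.resize(p[180:245,160:250],None,fx=6,fy=6,interpolation=2)[:390,:400];b=cv2.resize(p[195:260,295:360],None,fx=6,fy=6,interpolation=2)
cv2.imwrite("pics/c.png",np.clip(np.hstack([a,b])[...,::-1].astype(int)*2,0,255))
```

```text
top bottle 124 307 130.6581357784881 [552.9 228.3 130.6] rect ((553.6275024414062, 229.09825134277344), (52.05134201049805, 51.079437255859375), 43.272361755371094)
top bottle 80 120 84.42881458238278 [546.9 215.5  84.8] rect ((552.8261108398438, 227.77841186523438), (61.901222229003906, 60.16059494018555), 10.744361877441406)
top holder 55 342 59.408071935465024 rect ((505.1636962890625, -143.8837127685547), (90.43057250976562, 90.03913116455078), 78.63019561767578)
top holder 40 527 57.10797884922724 rect ((505.22979736328125, -143.90771484375), (90.45455932617188, 90.17549896240234), 78.63375854492188)
top holder 4 754 7.045562409286511 rect ((507.464111328125, -147.22625732421875), (184.81024169921875, 170.354736328125), 88.86227416992188)
scene bottle 124 266 130.31988020210156 [554.5 229.3 130.1] rect ((553.4140014648438, 229.61923217773438), (50.97999954223633, 53.35419845581055), 4.4246134757995605)
scene bottle 80 177 84.9595089101701 [566.  223.9  84.9] rect ((522.6989135742188, 221.78713989257812), (123.63672637939453, 61.18193817138672), 12.021760940551758)
scene holder 55 250 59.60654151017283 rect ((503.463134765625, -141.93768310546875), (90.13059997558594, 94.40592956542969), 78.80027770996094)
scene holder 40 485 55.306331118993214 rect ((503.463134765625, -141.93768310546875), (90.13059997558594, 94.40592956542969), 78.80027770996094)
scene holder 4 527 7.2718538657326794 rect ((473.3681945800781, -151.48068237304688), (187.9761199951172, 189.78555297851562), 3.897993326187134)[ WARN:0@0.044] global loadsave.cpp:1063 imwrite_ Unsupported depth image for selected encoder is fallbacked to CV_8U.
```

View pics/c.png

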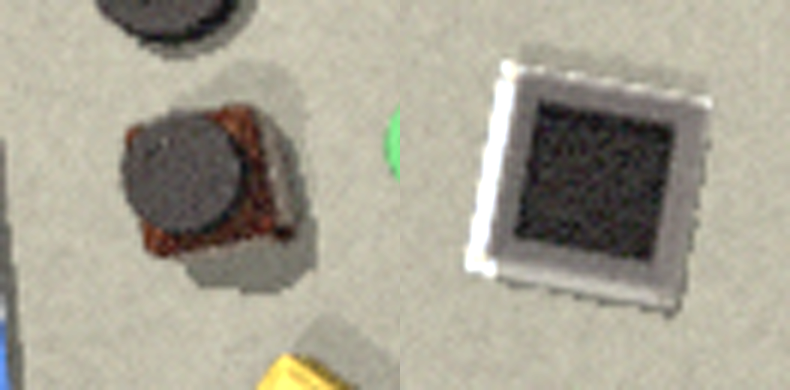

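```bash
cat > m.py <<'E'
# from-pose then successive target poses (x y z yawdeg): shifts/turn per call, rounded to 3 decimals
import sys,numpy as np
a=np.array(sys.argv[1:],float).reshape(-1,4);c=a[0]
for t in a[1:]:
    y=np.radians(c[3]);M=np.array([[np.cos(y),np.sin(y),0],[np.sin(y),-np.cos(y),0],[0,0,-1]])
    s=(M@(t[:3]-c[:3])/200).round(3);az=round(-(t[3]-c[3])/60,3)
    c=np.r_[c[:3]+M.T@s*200,c[3]-az*60];print("x y z",s,"az",az,"->",c.round(2))
E
python3 m.py 235.32 469.33 226.74 153.37  394 349 215 127  553.3 229 180 101  553.3 229 104 101
```

```text
x y z [-0.979 -0.182  0.059] az 0.44 -> [394.03 349.03 214.94 126.97]
x y z [-0.958  0.275  0.175] az 0.433 -> [553.2  229.03 179.94 100.99]
x y z [-0.    0.    0.38] az -0.0 -> [553.2  229.03 103.94 100.99]
```

Emit:
send_rows(
  rows=[
    {"x": -0.245,"y": -0.046,"z": 0.015,"az": 0.11,"jaw": 0.6},
    {"x": -0.49,"y": -0.091,"z": 0.03,"az": 0.22,"jaw": 0.6},
    {"x": -0.735,"y": -0.137,"z": 0.045,"az": 0.33,"jaw": 0.6},
    {"x": -0.979,"y": -0.182,"z": 0.059,"az": 0.44,"jaw": 0.6},
    {"x": -0.979,"y": -0.182,"z": 0.059,"az": 0.44,"jaw": 0.6},
    {"x": -0.979,"y": -0.182,"z": 0.059,"az": 0.44,"jaw": 0.6},
    {"x": -0.979,"y": -0.182,"z": 0.059,"az": 0.44,"jaw": 0.6},
    {"x": -0.979,"y": -0.182,"z": 0.059,"az": 0.44,"jaw": 0.6},
    {"x": -0.979,"y": -0.182,"z": 0.059,"az": 0.44,"jaw": 0.6},
    {"x": -0.979,"y": -0.182,"z": 0.059,"az": 0.44,"jaw": 0.6},
  ],
)

```text
schema error: expected keys x, y, z, ax, ay, az, jaw
```

Emit:
send_rows(
  rows=[
    {"x": -0.24,"y": 0.069,"z": 0.044,"az": 0.108,"jaw": 0.6},
    {"x": -0.479,"y": 0.138,"z": 0.088,"az": 0.217,"jaw": 0.6},
    {"x": -0.72,"y": 0.206,"z": 0.131,"az": 0.325,"jaw": 0.6},
    {"x": -0.958,"y": 0.275,"z": 0.175,"az": 0.433,"jaw": 0.6},
    {"x": -0.958,"y": 0.275,"z": 0.175,"az": 0.433,"jaw": 0.6},
    {"x": -0.958,"y": 0.275,"z": 0.175,"az": 0.433,"jaw": 0.6},
    {"x": -0.958,"y": 0.275,"z": 0.175,"az": 0.433,"jaw": 0.6},
    {"x": -0.958,"y": 0.275,"z": 0.175,"az": 0.433,"jaw": 0.6},
    {"x": -0.958,"y": 0.275,"z": 0.175,"az": 0.433,"jaw": 0.6},
    {"x": -0.958,"y": 0.275,"z": 0.175,"az": 0.433,"jaw": 0.6},
  ],
)

```text
schema error: expected keys x, y, z, ax, ay, az, jaw
```

Run:
```python
from h import *
o=bot.get_obs();print(o["tool_pos"],o["tcp_rot"],o["joint_positions"],o["time"])
p,d=bot.capture("wrist");m=bot.camera_model("wrist");print(m)
cv2.imwrite("pics/w1.png",np.clip(p[...,::-1].astype(int)*1.7,0,255).astype(np.uint8));np.savez("w1",p=p,d=d)
```

```text
[235.09457748 469.00937763 226.10519925] [-3.14021703e+00 -1.73646803e-04  2.67681219e+00] [ 9.60014965e-01  3.42658000e-01  1.52494064e+00 -2.96124239e-05
  1.27538026e+00 -1.45992372e-01] 0.1
{'vertical_fov': 65.70646984690485, 'cx': 282.31681324235643, 'cy': 205.93368639770918, 'T_tool_cam': array([[ 9.42228496e-04, -9.61190810e-01, -2.75882836e-01,
         7.43190890e+01],
       [ 9.99999412e-01,  1.05368765e-03, -2.55785915e-04,
         1.14666401e-01],
       [ 5.36553408e-04, -2.75882432e-01,  9.61191238e-01,
        -1.58747052e+02],
       [ 0.00000000e+00,  0.00000000e+00,  0.00000000e+00,
         1.00000000e+00]])}
```

View pics/w1.png

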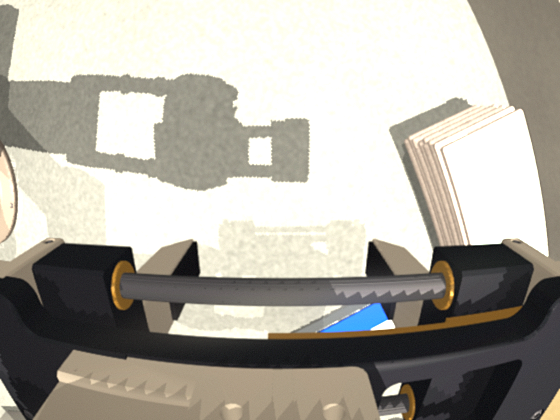

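The moves were refused because `ax` and `ay` were missing. The wrist view is still from the start pose: fingers at about (165,290) and (405,290), with the tray edge at (350,320).

Emit:
send_rows(
  rows=[
    {"x": -0.245,"y": -0.046,"z": 0.015,"ax": 0,"ay": 0,"az": 0.11,"jaw": 0.6},
    {"x": -0.49,"y": -0.091,"z": 0.03,"ax": 0,"ay": 0,"az": 0.22,"jaw": 0.6},
    {"x": -0.735,"y": -0.137,"z": 0.045,"ax": 0,"ay": 0,"az": 0.33,"jaw": 0.6},
    {"x": -0.979,"y": -0.182,"z": 0.059,"ax": 0,"ay": 0,"az": 0.44,"jaw": 0.6},
    {"x": -0.979,"y": -0.182,"z": 0.059,"ax": 0,"ay": 0,"az": 0.44,"jaw": 0.6},
    {"x": -0.979,"y": -0.182,"z": 0.059,"ax": 0,"ay": 0,"az": 0.44,"jaw": 0.6},
    {"x": -0.979,"y": -0.182,"z": 0.059,"ax": 0,"ay": 0,"az": 0.44,"jaw": 0.6},
    {"x": -0.979,"y": -0.182,"z": 0.059,"ax": 0,"ay": 0,"az": 0.44,"jaw": 0.6},
    {"x": -0.979,"y": -0.182,"z": 0.059,"ax": 0,"ay": 0,"az": 0.44,"jaw": 0.6},
    {"x": -0.979,"y": -0.182,"z": 0.059,"ax": 0,"ay": 0,"az": 0.44,"jaw": 0.6},
  ],
)

```text
time: 1.4
tool_pos: [393.8, 349.2, 215.0]
tcp_rot: [3.141, 0.0, 2.217]
contact_force: [-0.1, -0.4, 0.3]
grip_width: 73.5
finger_force: 0.0
```

Emit:
send_rows(
  rows=[
    {"x": -0.24,"y": 0.069,"z": 0.044,"ax": 0,"ay": 0,"az": 0.108,"jaw": 0.6},
    {"x": -0.479,"y": 0.138,"z": 0.088,"ax": 0,"ay": 0,"az": 0.217,"jaw": 0.6},
    {"x": -0.72,"y": 0.206,"z": 0.131,"ax": 0,"ay": 0,"az": 0.325,"jaw": 0.6},
    {"x": -0.958,"y": 0.275,"z": 0.175,"ax": 0,"ay": 0,"az": 0.433,"jaw": 0.6},
    {"x": -0.958,"y": 0.275,"z": 0.175,"ax": 0,"ay": 0,"az": 0.433,"jaw": 0.6},
    {"x": -0.958,"y": 0.275,"z": 0.175,"ax": 0,"ay": 0,"az": 0.433,"jaw": 0.6},
    {"x": -0.958,"y": 0.275,"z": 0.175,"ax": 0,"ay": 0,"az": 0.433,"jaw": 0.6},
    {"x": -0.958,"y": 0.275,"z": 0.175,"ax": 0,"ay": 0,"az": 0.433,"jaw": 0.6},
    {"x": -0.958,"y": 0.275,"z": 0.175,"ax": 0,"ay": 0,"az": 0.433,"jaw": 0.6},
    {"x": -0.958,"y": 0.275,"z": 0.175,"ax": 0,"ay": 0,"az": 0.433,"jaw": 0.6},
  ],
)

```text
time: 2.65
tool_pos: [553.1, 229.3, 180.1]
tcp_rot: [3.141, -0.0, 1.763]
contact_force: [0.1, 0.5, 0.7]
grip_width: 73.4
finger_force: 0.0
```

```bash
cat >> h.py <<'E'
def wworld(d,o):
    m=bot.camera_model("wrist");h,w=d.shape;f=h/2/np.tan(np.radians(m["vertical_fov"])/2)
    v,u=np.mgrid[:h,:w];a=u-m["cx"];b=v-m["cy"];r=np.hypot(a,b)+1e-9;t=np.tan(r/f)
    P=np.stack([a/r*t*d,b/r*t*d,d],-1);T=np.array(m["T_tool_cam"]);P=P@T[:3,:3].T+T[:3,3]
    return P@Ro.from_euler("xyz",o["tcp_rot"]).as_matrix().T+o["tool_pos"]
E
python3 - <<'E'
from h import *
o=bot.get_obs();print(o["tool_pos"],o["tcp_rot"],o["joint_positions"],o["time"])
p,d=bot.capture("wrist")
cv2.imwrite("pics/w2.png",np.clip(p[...,::-1].astype(int)*1.7,0,255).astype(np.uint8));np.savez("w2",p=p,d=d)
W=wworld(d,o);q=W[(d>0)&(np.hypot(W[...,0]-553,W[...,1]-229)<45)&(W[...,2]>122)&(W[...,2]<142)]
print(len(q),np.median(q[:,2]),cv2.minEnclosingCircle(q[:,:2].astype(np.float32)),q.mean(0))
q=W[(d>0)&(np.hypot(W[...,0]-553,W[...,1]-229)<50)&(W[...,2]>78)&(W[...,2]<95)]
print(len(q),cv2.minAreaRect(q[:,:2].astype(np.float32)))
E
```

```text
[553.06169869 229.27586823 180.10656635] [ 3.14128538e+00 -4.79859700e-05  1.76312235e+00] [2.65020734e-01 5.14101497e-01 1.38228378e+00 2.69611568e-05
 1.24489743e+00 7.26860903e-02] 2.65
4852 132.74899011310293 ((551.7885131835938, 230.20999145507812), 27.39181900024414) [551.4342345  231.97710499 132.47641451]
1385 ((549.1083374023438, 244.4454345703125), (62.41041564941406, 32.695194244384766), 11.357891082763672)
```

View pics/w2.png

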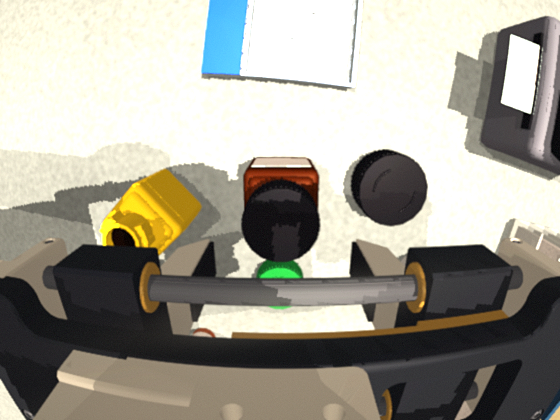

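The wrist view shows the capped square bottle between the fingers, with the cap at (281,222), and the yellow look-alike at (150,215) left of the left finger. The wrist estimate agrees with the top view to about 1.5 mm, so I'm descending.

Emit:
send_rows(
  rows=[
    {"x": 0.003,"y": 0,"z": 0.05,"ax": 0,"ay": 0,"az": 0,"jaw": 0.6},
    {"x": 0.003,"y": 0,"z": 0.12,"ax": 0,"ay": 0,"az": 0,"jaw": 0.6},
    {"x": 0.003,"y": 0,"z": 0.19,"ax": 0,"ay": 0,"az": 0,"jaw": 0.6},
    {"x": 0.003,"y": 0,"z": 0.26,"ax": 0,"ay": 0,"az": 0,"jaw": 0.6},
    {"x": 0.003,"y": 0,"z": 0.32,"ax": 0,"ay": 0,"az": 0,"jaw": 0.6},
    {"x": 0.003,"y": 0,"z": 0.36,"ax": 0,"ay": 0,"az": 0,"jaw": 0.6},
    {"x": 0.003,"y": 0,"z": 0.38,"ax": 0,"ay": 0,"az": 0,"jaw": 0.6},
    {"x": 0.003,"y": 0,"z": 0.38,"ax": 0,"ay": 0,"az": 0,"jaw": 0.6},
    {"x": 0.003,"y": 0,"z": 0.38,"ax": 0,"ay": 0,"az": 0,"jaw": 0.6},
    {"x": 0.003,"y": 0,"z": 0.38,"ax": 0,"ay": 0,"az": 0,"jaw": 0.6},
  ],
)

```text
time: 3.95
tool_pos: [553.3, 229.7, 104.4]
tcp_rot: [3.141, -0.0, 1.763]
contact_force: [-0.0, 0.6, -0.5]
grip_width: 73.5
finger_force: 0.0
```

Emit:
send_rows(
  rows=[
    {"x": 0,"y": 0,"z": 0,"ax": 0,"ay": 0,"az": 0,"jaw": 0.25},
    {"x": 0,"y": 0,"z": 0,"ax": 0,"ay": 0,"az": 0,"jaw": 0.2},
    {"x": 0,"y": 0,"z": 0,"ax": 0,"ay": 0,"az": 0,"jaw": 0.15},
    {"x": 0,"y": 0,"z": 0,"ax": 0,"ay": 0,"az": 0,"jaw": 0},
    {"x": 0,"y": 0,"z": 0,"ax": 0,"ay": 0,"az": 0,"jaw": -1},
    {"x": 0,"y": 0,"z": 0,"ax": 0,"ay": 0,"az": 0,"jaw": -1},
    {"x": 0,"y": 0,"z": 0,"ax": 0,"ay": 0,"az": 0,"jaw": -1},
    {"x": 0,"y": 0,"z": 0,"ax": 0,"ay": 0,"az": 0,"jaw": -1},
    {"x": 0,"y": 0,"z": 0,"ax": 0,"ay": 0,"az": 0,"jaw": -1},
    {"x": 0,"y": 0,"z": 0,"ax": 0,"ay": 0,"az": 0,"jaw": -1},
  ],
)

```text
time: 5.2
tool_pos: [553.1, 229.6, 104.0]
tcp_rot: [3.142, -0.0, 1.763]
contact_force: [-1.7, 1.0, 1.5]
grip_width: 53.2
finger_force: 30.0
```

```bash
python3 m.py 553 229.6 104 101  553 229.6 214 101  529 40 214 89 504.2 -143.2 180 78.3
python3 - <<'E'
import numpy as np
z=np.load("w2.npz")
E
```

```text
x y z [ 0.    0.   -0.55] az -0.0 -> [553.  229.6 214.  101. ]
x y z [-0.908 -0.299  0.   ] az 0.2 -> [528.95  39.93 214.    89.  ]
x y z [-0.918 -0.108  0.17 ] az 0.178 -> [ 504.15 -143.27  180.     78.32]
```

Emit:
send_rows(
  rows=[
    {"x": 0,"y": 0,"z": -0.03,"ax": 0,"ay": 0,"az": 0,"jaw": -1},
    {"x": 0,"y": 0,"z": -0.1,"ax": 0,"ay": 0,"az": 0,"jaw": -1},
    {"x": 0,"y": 0,"z": -0.18,"ax": 0,"ay": 0,"az": 0,"jaw": -1},
    {"x": 0,"y": 0,"z": -0.27,"ax": 0,"ay": 0,"az": 0,"jaw": -1},
    {"x": 0,"y": 0,"z": -0.36,"ax": 0,"ay": 0,"az": 0,"jaw": -1},
    {"x": 0,"y": 0,"z": -0.45,"ax": 0,"ay": 0,"az": 0,"jaw": -1},
    {"x": 0,"y": 0,"z": -0.52,"ax": 0,"ay": 0,"az": 0,"jaw": -1},
    {"x": 0,"y": 0,"z": -0.55,"ax": 0,"ay": 0,"az": 0,"jaw": -1},
    {"x": 0,"y": 0,"z": -0.55,"ax": 0,"ay": 0,"az": 0,"jaw": -1},
    {"x": 0,"y": 0,"z": -0.55,"ax": 0,"ay": 0,"az": 0,"jaw": -1},
  ],
)

```text
time: 6.45
tool_pos: [552.7, 229.5, 213.2]
tcp_rot: [-3.14, 0.0, 1.763]
contact_force: [0.7, 0.3, -2.9]
grip_width: 53.6
finger_force: 30.0
```

Emit:
send_rows(
  rows=[
    {"x": -0.04,"y": -0.015,"z": 0,"ax": 0,"ay": 0,"az": 0.01,"jaw": -1},
    {"x": -0.15,"y": -0.05,"z": 0,"ax": 0,"ay": 0,"az": 0.03,"jaw": -1},
    {"x": -0.3,"y": -0.1,"z": 0,"ax": 0,"ay": 0,"az": 0.07,"jaw": -1},
    {"x": -0.46,"y": -0.15,"z": 0,"ax": 0,"ay": 0,"az": 0.1,"jaw": -1},
    {"x": -0.62,"y": -0.2,"z": 0,"ax": 0,"ay": 0,"az": 0.14,"jaw": -1},
    {"x": -0.77,"y": -0.25,"z": 0,"ax": 0,"ay": 0,"az": 0.17,"jaw": -1},
    {"x": -0.87,"y": -0.29,"z": 0,"ax": 0,"ay": 0,"az": 0.19,"jaw": -1},
    {"x": -0.908,"y": -0.299,"z": 0,"ax": 0,"ay": 0,"az": 0.2,"jaw": -1},
    {"x": -0.908,"y": -0.299,"z": 0,"ax": 0,"ay": 0,"az": 0.2,"jaw": -1},
    {"x": -0.908,"y": -0.299,"z": 0,"ax": 0,"ay": 0,"az": 0.2,"jaw": -1},
  ],
)

```text
time: 7.7
tool_pos: [529.0, 40.4, 213.9]
tcp_rot: [3.142, -0.0, 1.554]
contact_force: [-0.3, 0.1, -2.2]
grip_width: 53.2
finger_force: 30.0
```

Emit:
send_rows(
  rows=[
    {"x": -0.04,"y": -0.005,"z": 0.01,"ax": 0,"ay": 0,"az": 0.01,"jaw": -1},
    {"x": -0.15,"y": -0.018,"z": 0.03,"ax": 0,"ay": 0,"az": 0.03,"jaw": -1},
    {"x": -0.3,"y": -0.036,"z": 0.06,"ax": 0,"ay": 0,"az": 0.06,"jaw": -1},
    {"x": -0.46,"y": -0.054,"z": 0.09,"ax": 0,"ay": 0,"az": 0.09,"jaw": -1},
    {"x": -0.62,"y": -0.073,"z": 0.115,"ax": 0,"ay": 0,"az": 0.12,"jaw": -1},
    {"x": -0.77,"y": -0.09,"z": 0.14,"ax": 0,"ay": 0,"az": 0.15,"jaw": -1},
    {"x": -0.87,"y": -0.102,"z": 0.16,"ax": 0,"ay": 0,"az": 0.17,"jaw": -1},
    {"x": -0.918,"y": -0.108,"z": 0.17,"ax": 0,"ay": 0,"az": 0.178,"jaw": -1},
    {"x": -0.918,"y": -0.108,"z": 0.17,"ax": 0,"ay": 0,"az": 0.178,"jaw": -1},
    {"x": -0.918,"y": -0.108,"z": 0.17,"ax": 0,"ay": 0,"az": 0.178,"jaw": -1},
  ],
)

```text
time: 8.95
tool_pos: [504.3, -142.5, 180.0]
tcp_rot: [3.141, -0.0, 1.368]
contact_force: [-0.2, -0.2, -1.1]
grip_width: 53.4
finger_force: 30.0
```

Run:
```python
from h import *
o=bot.get_obs();print(o["tool_pos"],o["tcp_rot"],o["joint_positions"],o["time"],o["contact_force"],o["moment"],o["grip_width"])
p,d=bot.capture("scene");np.savez("s2",p=p,d=d);W=world("scene",d)
im=cv2.resize(p[110:270,150:350],None,fx=4,fy=3.75,interpolation=2)
cv2.imwrite("pics/s2.png",np.clip(im[...,::-1].astype(int)*1.7,0,255).astype(np.uint8))
```

```text
[ 504.33127604 -142.50622364  180.03349069] [ 3.14142964e+00 -3.67110310e-04  1.36769305e+00] [-4.21928028e-01  3.82776536e-01  1.59921626e+00  4.29563265e-04
  1.15952046e+00 -2.18996434e-01] 8.95 [-0.24165904 -0.23850183 -1.0662588 ] [-0.104559    0.02809136 -0.05591912] 53.421199138920784
```

View pics/s2.png

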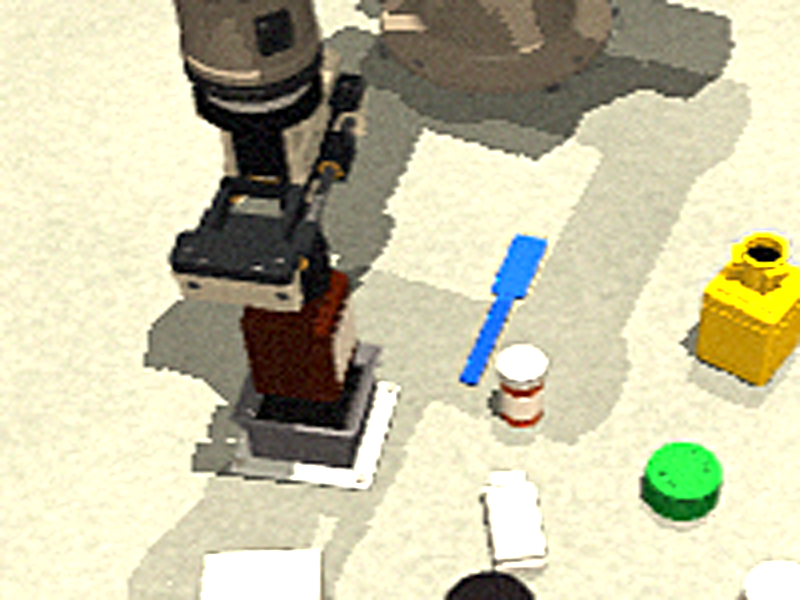

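The scene picture shows the bottle upright over the cup, with bottle at (300,340) and cup at (310,410), its sides parallel to the cup walls. Lowering slowly.

Emit:
send_rows(
  rows=[
    {"x": 0,"y": 0,"z": 0.03,"ax": 0,"ay": 0,"az": 0,"jaw": -1},
    {"x": 0,"y": 0,"z": 0.06,"ax": 0,"ay": 0,"az": 0,"jaw": -1},
    {"x": 0,"y": 0,"z": 0.085,"ax": 0,"ay": 0,"az": 0,"jaw": -1},
    {"x": 0,"y": 0,"z": 0.11,"ax": 0,"ay": 0,"az": 0,"jaw": -1},
    {"x": 0,"y": 0,"z": 0.13,"ax": 0,"ay": 0,"az": 0,"jaw": -1},
    {"x": 0,"y": 0,"z": 0.15,"ax": 0,"ay": 0,"az": 0,"jaw": -1},
    {"x": 0,"y": 0,"z": 0.17,"ax": 0,"ay": 0,"az": 0,"jaw": -1},
    {"x": 0,"y": 0,"z": 0.19,"ax": 0,"ay": 0,"az": 0,"jaw": -1},
    {"x": 0,"y": 0,"z": 0.2,"ax": 0,"ay": 0,"az": 0,"jaw": -1},
    {"x": 0,"y": 0,"z": 0.2,"ax": 0,"ay": 0,"az": 0,"jaw": -1},
  ],
)

```text
time: 10.25
tool_pos: [504.1, -143.2, 139.8]
tcp_rot: [-3.141, -0.0, 1.367]
contact_force: [0.0, 0.0, -2.7]
grip_width: 53.3
finger_force: 30.0
```

Emit:
send_rows(
  rows=[
    {"x": 0,"y": 0,"z": 0.02,"ax": 0,"ay": 0,"az": 0,"jaw": -1},
    {"x": 0,"y": 0,"z": 0.04,"ax": 0,"ay": 0,"az": 0,"jaw": -1},
    {"x": 0,"y": 0,"z": 0.06,"ax": 0,"ay": 0,"az": 0,"jaw": -1},
    {"x": 0,"y": 0,"z": 0.08,"ax": 0,"ay": 0,"az": 0,"jaw": -1},
    {"x": 0,"y": 0,"z": 0.1,"ax": 0,"ay": 0,"az": 0,"jaw": -1},
    {"x": 0,"y": 0,"z": 0.12,"ax": 0,"ay": 0,"az": 0,"jaw": -1},
    {"x": 0,"y": 0,"z": 0.13,"ax": 0,"ay": 0,"az": 0,"jaw": -1},
    {"x": 0,"y": 0,"z": 0.135,"ax": 0,"ay": 0,"az": 0,"jaw": -1},
    {"x": 0,"y": 0,"z": 0.135,"ax": 0,"ay": 0,"az": 0,"jaw": -1},
    {"x": 0,"y": 0,"z": 0.135,"ax": 0,"ay": 0,"az": 0,"jaw": -1},
  ],
)

```text
time: 11.5
tool_pos: [504.3, -143.3, 113.0]
tcp_rot: [3.141, -0.0, 1.367]
contact_force: [0.1, 0.0, -3.1]
grip_width: 53.3
finger_force: 30.0
```

Emit:
send_rows(
  rows=[
    {"x": 0,"y": 0,"z": 0.003,"ax": 0,"ay": 0,"az": 0,"jaw": -1},
    {"x": 0,"y": 0,"z": 0.005,"ax": 0,"ay": 0,"az": 0,"jaw": -1},
    {"x": 0,"y": 0,"z": 0.008,"ax": 0,"ay": 0,"az": 0,"jaw": -1},
    {"x": 0,"y": 0,"z": 0.008,"ax": 0,"ay": 0,"az": 0,"jaw": -1},
    {"x": 0,"y": 0,"z": 0.008,"ax": 0,"ay": 0,"az": 0,"jaw": -1},
    {"x": 0,"y": 0,"z": 0.008,"ax": 0,"ay": 0,"az": 0,"jaw": -1},
    {"x": 0,"y": 0,"z": 0.008,"ax": 0,"ay": 0,"az": 0,"jaw": -1},
    {"x": 0,"y": 0,"z": 0.008,"ax": 0,"ay": 0,"az": 0,"jaw": -1},
    {"x": 0,"y": 0,"z": 0.008,"ax": 0,"ay": 0,"az": 0,"jaw": -1},
    {"x": 0,"y": 0,"z": 0.008,"ax": 0,"ay": 0,"az": 0,"jaw": -1},
  ],
)

```text
time: 12.75
tool_pos: [504.2, -143.3, 111.3]
tcp_rot: [3.141, -0.0, 1.367]
contact_force: [-1.8, -0.0, 5.0]
grip_width: 53.6
finger_force: 30.0
```

Emit:
send_rows(
  rows=[
    {"x": 0,"y": 0,"z": 0.005,"ax": 0,"ay": 0,"az": 0,"jaw": -1},
    {"x": 0,"y": 0,"z": 0.01,"ax": 0,"ay": 0,"az": 0,"jaw": -1},
    {"x": 0,"y": 0,"z": 0.015,"ax": 0,"ay": 0,"az": 0,"jaw": -1},
    {"x": 0,"y": 0,"z": 0.02,"ax": 0,"ay": 0,"az": 0,"jaw": -1},
    {"x": 0,"y": 0,"z": 0.025,"ax": 0,"ay": 0,"az": 0,"jaw": -1},
    {"x": 0,"y": 0,"z": 0.03,"ax": 0,"ay": 0,"az": 0,"jaw": -1},
    {"x": 0,"y": 0,"z": 0.032,"ax": 0,"ay": 0,"az": 0,"jaw": -1},
    {"x": 0,"y": 0,"z": 0.032,"ax": 0,"ay": 0,"az": 0,"jaw": -1},
    {"x": 0,"y": 0,"z": 0.032,"ax": 0,"ay": 0,"az": 0,"jaw": -1},
    {"x": 0,"y": 0,"z": 0.032,"ax": 0,"ay": 0,"az": 0,"jaw": -1},
  ],
)

```text
time: 14.0
tool_pos: [504.3, -143.3, 105.7]
tcp_rot: [3.141, 0.0, 1.367]
contact_force: [-3.7, 1.4, 11.1]
grip_width: 53.2
finger_force: 30.0
```

Emit:
send_rows(
  rows=[
    {"x": 0,"y": 0,"z": 0.003,"ax": 0,"ay": 0,"az": 0,"jaw": -1},
    {"x": 0,"y": 0,"z": 0.006,"ax": 0,"ay": 0,"az": 0,"jaw": -1},
    {"x": 0,"y": 0,"z": 0.008,"ax": 0,"ay": 0,"az": 0,"jaw": -1},
    {"x": 0,"y": 0,"z": 0.008,"ax": 0,"ay": 0,"az": 0,"jaw": -1},
    {"x": 0,"y": 0,"z": 0.008,"ax": 0,"ay": 0,"az": 0,"jaw": -1},
    {"x": 0,"y": 0,"z": 0.008,"ax": 0,"ay": 0,"az": 0,"jaw": -1},
    {"x": 0,"y": 0,"z": 0.008,"ax": 0,"ay": 0,"az": 0,"jaw": -1},
    {"x": 0,"y": 0,"z": 0.008,"ax": 0,"ay": 0,"az": 0,"jaw": -1},
    {"x": 0,"y": 0,"z": 0.008,"ax": 0,"ay": 0,"az": 0,"jaw": -1},
    {"x": 0,"y": 0,"z": 0.008,"ax": 0,"ay": 0,"az": 0,"jaw": -1},
  ],
)

```text
time: 15.25
tool_pos: [504.6, -143.4, 105.2]
tcp_rot: [3.14, 0.0, 1.367]
contact_force: [-5.2, 2.0, 18.9]
grip_width: 53.5
finger_force: 30.0
```

Emit:
send_rows(
  rows=[
    {"x": 0,"y": 0,"z": 0,"ax": 0,"ay": 0,"az": -0.05,"jaw": -1},
    {"x": 0,"y": 0,"z": 0,"ax": 0,"ay": 0,"az": -0.12,"jaw": -1},
    {"x": 0,"y": 0,"z": 0,"ax": 0,"ay": 0,"az": -0.19,"jaw": -1},
    {"x": 0,"y": 0,"z": 0,"ax": 0,"ay": 0,"az": -0.26,"jaw": -1},
    {"x": 0,"y": 0,"z": 0,"ax": 0,"ay": 0,"az": -0.33,"jaw": -1},
    {"x": 0,"y": 0,"z": 0,"ax": 0,"ay": 0,"az": -0.4,"jaw": -1},
    {"x": 0,"y": 0,"z": 0,"ax": 0,"ay": 0,"az": -0.46,"jaw": -1},
    {"x": 0,"y": 0,"z": 0,"ax": 0,"ay": 0,"az": -0.5,"jaw": -1},
    {"x": 0,"y": 0,"z": 0,"ax": 0,"ay": 0,"az": -0.5,"jaw": -1},
    {"x": 0,"y": 0,"z": 0,"ax": 0,"ay": 0,"az": -0.5,"jaw": -1},
  ],
)

```text
time: 16.5
tool_pos: [505.6, -143.6, 105.0]
tcp_rot: [3.138, 0.002, 1.89]
contact_force: [-1.1, 2.4, 15.2]
grip_width: 53.4
finger_force: 30.0
```

Run:
```python
from h import *
o=bot.get_obs();print(o["moment"],o["contact_force"],o["joint_positions"])
```

```text
[0.30248057 0.29752157 0.01159061] [-1.12937636  2.36407537 15.17190626] [-4.22977505e-01  4.71441327e-01  1.69258177e+00  6.29649049e-04
  9.73429824e-01 -7.42762093e-01]
```

Emit:
send_rows(
  rows=[
    {"x": 0,"y": 0,"z": 0.003,"ax": 0,"ay": 0,"az": -0.05,"jaw": -1},
    {"x": 0,"y": 0,"z": 0.003,"ax": 0,"ay": 0,"az": -0.12,"jaw": -1},
    {"x": 0,"y": 0,"z": 0.003,"ax": 0,"ay": 0,"az": -0.19,"jaw": -1},
    {"x": 0,"y": 0,"z": 0.003,"ax": 0,"ay": 0,"az": -0.26,"jaw": -1},
    {"x": 0,"y": 0,"z": 0.003,"ax": 0,"ay": 0,"az": -0.33,"jaw": -1},
    {"x": 0,"y": 0,"z": 0.003,"ax": 0,"ay": 0,"az": -0.4,"jaw": -1},
    {"x": 0,"y": 0,"z": 0.003,"ax": 0,"ay": 0,"az": -0.46,"jaw": -1},
    {"x": 0,"y": 0,"z": 0.003,"ax": 0,"ay": 0,"az": -0.53,"jaw": -1},
    {"x": 0,"y": 0,"z": 0.003,"ax": 0,"ay": 0,"az": -0.53,"jaw": -1},
    {"x": 0,"y": 0,"z": 0.003,"ax": 0,"ay": 0,"az": -0.53,"jaw": -1},
  ],
)

```text
time: 17.75
tool_pos: [505.6, -143.5, 105.0]
tcp_rot: [3.14, 0.004, 2.446]
contact_force: [-3.3, 1.9, 18.9]
grip_width: 53.3
finger_force: 30.0
```

Run:
```python
from h import *
o=bot.get_obs();print(o["moment"],o["contact_force"],o["tool_pos"])
```

```text
[0.56486768 0.50587674 0.02823857] [-3.32640003  1.85751492 18.91487287] [ 505.62335698 -143.48432692  104.95430209]
```

Emit:
send_rows(
  rows=[
    {"x": 0,"y": 0,"z": -0.01,"ax": 0,"ay": 0,"az": 0,"jaw": -1},
    {"x": 0,"y": 0,"z": -0.02,"ax": 0,"ay": 0,"az": 0,"jaw": -1},
    {"x": 0,"y": 0,"z": -0.03,"ax": 0,"ay": 0,"az": 0,"jaw": -1},
    {"x": 0,"y": 0,"z": -0.04,"ax": 0,"ay": 0,"az": 0,"jaw": -1},
    {"x": 0,"y": 0,"z": -0.05,"ax": 0,"ay": 0,"az": 0,"jaw": -1},
    {"x": 0,"y": 0,"z": -0.06,"ax": 0,"ay": 0,"az": 0,"jaw": -1},
    {"x": 0,"y": 0,"z": -0.07,"ax": 0,"ay": 0,"az": 0,"jaw": -1},
    {"x": 0,"y": 0,"z": -0.08,"ax": 0,"ay": 0,"az": 0,"jaw": -1},
    {"x": 0,"y": 0,"z": -0.08,"ax": 0,"ay": 0,"az": 0,"jaw": -1},
    {"x": 0,"y": 0,"z": -0.08,"ax": 0,"ay": 0,"az": 0,"jaw": -1},
  ],
)

```text
time: 19.0
tool_pos: [504.0, -143.2, 118.5]
tcp_rot: [-3.141, -0.001, 2.445]
contact_force: [-0.8, 0.7, -0.8]
grip_width: 53.5
finger_force: 30.0
```

Emit:
send_rows(
  rows=[
    {"x": 0,"y": 0,"z": -0.02,"ax": 0,"ay": 0,"az": 0,"jaw": -1},
    {"x": 0,"y": 0,"z": -0.05,"ax": 0,"ay": 0,"az": 0,"jaw": -1},
    {"x": 0,"y": 0,"z": -0.1,"ax": 0,"ay": 0,"az": 0,"jaw": -1},
    {"x": 0,"y": 0,"z": -0.15,"ax": 0,"ay": 0,"az": 0,"jaw": -1},
    {"x": 0,"y": 0,"z": -0.2,"ax": 0,"ay": 0,"az": 0,"jaw": -1},
    {"x": 0,"y": 0,"z": -0.25,"ax": 0,"ay": 0,"az": 0,"jaw": -1},
    {"x": 0,"y": 0,"z": -0.29,"ax": 0,"ay": 0,"az": 0,"jaw": -1},
    {"x": 0,"y": 0,"z": -0.305,"ax": 0,"ay": 0,"az": 0,"jaw": -1},
    {"x": 0,"y": 0,"z": -0.305,"ax": 0,"ay": 0,"az": 0,"jaw": -1},
    {"x": 0,"y": 0,"z": -0.305,"ax": 0,"ay": 0,"az": 0,"jaw": -1},
  ],
)

```text
time: 20.25
tool_pos: [503.9, -143.2, 179.3]
tcp_rot: [-3.141, -0.001, 2.445]
contact_force: [-0.6, 0.2, -0.7]
grip_width: 53.2
finger_force: 30.0
```

Run:
```python
from h import *
o=bot.get_obs();print(o["tool_pos"],o["contact_force"],o["finger_force"])
p,d=bot.capture("scene");W=world("scene",d)
q=W[(d>0)&(np.hypot(W[...,0]-508,W[...,1]+143)<40)];
for lo,hi in((84,104),(118,134)):
    r=q[(q[:,2]>lo)&(q[:,2]<hi)];print(lo,len(r),r[:,2].max() if len(r) else 0,r.mean(0))
im=cv2.resize(p[110:270,150:350],None,fx=4,fy=3.75,interpolation=2)
cv2.imwrite("pics/s3.png",np.clip(im[...,::-1].astype(int)*1.7,0,255).astype(np.uint8))
```

```text
[ 503.94518189 -143.16244536  179.33082412] [-0.63487076  0.18980685 -0.74101747] 29.97714931137807
84 268 103.83863704202224 [ 518.79206048 -140.90884066   92.96656794]
118 120 129.42552926300903 [ 505.7066556  -142.95417977  123.31061916]
```

View pics/s3.png

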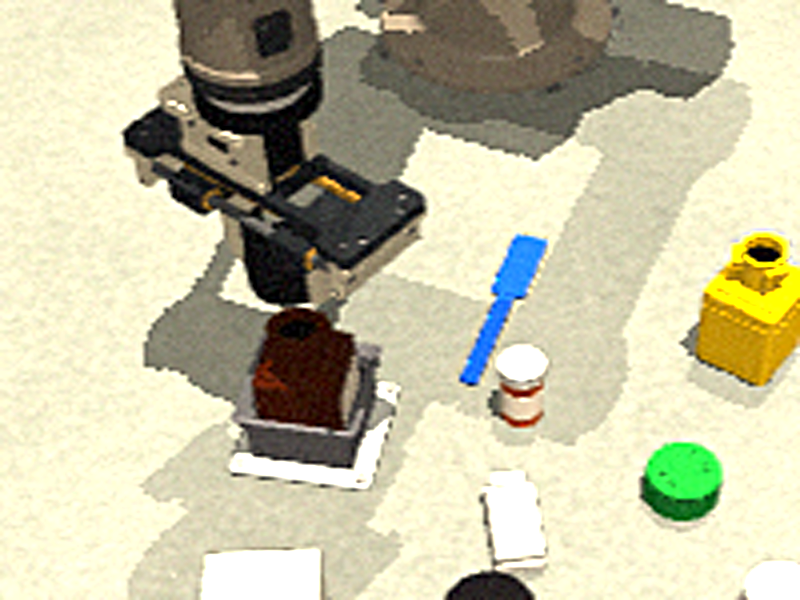

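The open bottle sits home in the cup, with its mouth at (297,325) and rim at about 128 mm. The cap at (280,275) is held level above it. Handing in.

```bash
python3 -c "
from plant import bot
print(bot.close_job())"
```

```text
the job is handed in; nothing more can be done
None
```

The job is handed in at about 20 s: by my last measurements and picture, the bottle is home in the holder and the cap is off, held level about 5 cm above its mouth; the hand-in returned no verdict.

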